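# Unlatch the board test fixture and hold its lid open

## Robot

A 6-joint arm with a two-finger parallel gripper is mounted at the origin on the work surface. World frame = base frame: x ahead of the robot, y to its left, z up, the work surface at z = 0. Lengths are in mm, angles in rad, forces in N, time in s.
With the tool pointing down it reaches from about 350 to 775 mm from the base axis. Payload 7.3 kg.
Tool frame: the origin (TCP) lies at the very end of the fingers, on their centre line; the grasp point (between the pads) lies 19 mm behind it; z points along the fingers, y is the line along which they close (so a half turn about z gives the same grasp; the last joint's range is limited). The gripper opens to 92 mm and grips with 3 to 60 N. Pads are 19 mm wide; open, the fingers measure 130 mm over their backs; the gripper's body (75 mm by 190 mm) begins 47 mm behind the grasp point.
Start: joints at [-1.288, 0.342, 1.524, -0, 1.275, -0.146], TCP at [218.308, -477.479, 226.741] pointing down, gripper open.
Joint ranges: [-2.53, 2.53], [-0.77, 2.02], [0.04, 2.7], [-1, 4.14], [0.28, 2.66], [-3.11, 3.11]. Speed limits (rad/s): [2.57, 2.57, 3.14, 3.14, 3.14, 3.14].

## Interface

Orientations are given as [roll, pitch, yaw] about the fixed x, y, z axes, in that order (R = Rz(yaw) Ry(pitch) Rx(roll)).
In Python, from plant import * gives the robot as it stands.
- The arm moves only by the tool arm_command, never from a script. Its arguments are lists of equal length, an entry for each row: "gripper": the finger opening in mm, from 0 to 91.8; "dp": the shift along the tool's x, y, z in units of 25 mm (1.0 is 25 mm), a list of three; "twist": the turn about the tool's z in units of 5 degrees (1.0 is 5 degrees). A call has exactly 5 rows; each row shifts and turns the commanded pose from where the row before left it, along the tool's axes as they then stand; what a row does not reach is not made up. A row lasts 1/8 s, in which the tool goes at most 62.5 mm and 10.7 degrees, less where a joint would pass 70% of its speed; a pose out of reach is approached as far as the arm can. A call is refused whole if a number of a shift passes 1 or a number of a turn 1, either way. A call with a gripper value outside its range is refused whole. The fingers move at their own pace and stop on an object; the grip force is fixed at half the most. Time passes only in rows, so rows that do not move let the fingers close, or fill a call up. It gives the time, the measured TCP pose, the force, the opening and the grip force at its end, in the units of the state.
- get_obs(): the state, without advancing time (a new reading comes with each control period).
- capture(name): name is "scene" or "top" or "wrist"; returns the picture (420x560x3 uint8, red, green, blue); there is no depth.
- get_calibration(name): a dict with "mtx" (3x3 intrinsics, pixels), "position" and "attitude" of the camera in the world; the wrist camera has in their place "mount" (4x4, takes a point from camera to tool coordinates, whose origin is the TCP and whose axes are the flange's). Camera axes: x right, y down, z forward; pixel columns grow to the right and rows downward; lengths in mm; the calibration is good to about 2 mm. The wrist camera is an equidistant fisheye: a pixel r from the principal point sees the ray r / f radians off the axis. A picture is of the moment at which its call begins: read the wrist's pose just before it. get_calibration takes no time and is no camera call.
- close_job(): hands the job in; it is judged then, once.
The state is a dict: "time": time; "joint_positions": joint angles; "dq": joint speeds; "tau": joint torques, N m; "tool_pos": TCP position; "tcp_rot": TCP orientation; "contact_force": force on the tool from outside, world axes, zero at the start; "moment": the same for the moment, N m; "grip_width": finger opening in mm; "finger_force": force on a finger pad.
Only numpy, scipy, OpenCV 4.12 (cv2) and the standard library are available. Lean on these libraries where they do the work, as an engineer would, in place of code of your own. Each camera call takes 0.05 s, during which the arm holds its last target. There are 200 camera calls.

## Task

Pull the sprung latch knob on the side of the board test fixture out to its stop, so that the lid springs ajar, and let the knob slide home again. Then raise the lid by its bar handle to 60 degrees (within about 5) and hold it still there, for someone to look at the board; it would spring shut, so finish while still holding it. Leave everything else on the bench where it is.

Things in the scene. Friction and masses are not known exactly. Their poses are not given: they have to be found in the camera images.
- fixture: phone-board test fixture, fixed to the bench: an aluminium tub 180 (x, depth) x 220 (y, width) x 80 high, covered by a hinged grey plastic lid with a clear window. Origin: centre of its underside, on the bench. Its x axis points from the handle side (front) to the hinge side (back), y to its left, z up. It stands turned by up to 17 degrees either way.
- lid (a joint): lid angle, rad: 0 shut and level, 1.047 = 60 degrees open, stops at 1.9. The hinge runs along y at the back; the front edge rises. The lid (about 0.45 kg) is latched at 0. Once unlatched a spring lifts it ajar by itself to about 0.15 to 0.26 rad; it springs and falls back to there from any larger angle when let go (holding it at 60 degrees takes about 3 N at the handle).
- lid_handle (a point): centre of the lid's handle: a round steel bar 14 in diameter, lying along the fixture's y. The bar is free for 100 of its length between two posts that join it to the lid's front edge; clear gap between bar and lid edge 41. With the lid shut the centre is at x -137, y 0, z 85.5 in the fixture's frame; it moves with the lid on a circle of radius 222 about the hinge.
- lid_hinge (a point): middle of the hinge line, at the level of the lid's mid-plane: x 85, y 0, z 85.5 in the fixture's frame. The handle bar lies 222 in front of it, at the same height when the lid is shut.
- latch (a joint): how far the latch knob is pulled out, m: 0 home, stop at 0.014. A spring returns it (3 N at home, 8 N at the stop). Its bolt clears the lid at about 0.011, and the lid then springs ajar; if let go the knob slides home under the opened lid.
- latch_knob (a point): centre of the latch's pull knob: a black ribbed cylinder 26 in diameter and 32 long with its axis along the fixture's y, beside the fixture's right-hand (-y) wall. When home it is at x -40, y -157, z 71 in the fixture's frame, 6 clear of the dark guide block on the wall (36 x 25 x 30, reaching to y -135, top at z 85). It is pulled along the fixture's -y.
- phone: bystander, loose, to be left where it is: old black key phone lying flat, 112 x 50 x 14. Origin: centre of its underside.
- battery: bystander, loose, to be left where it is: flat phone battery with a paper label, 55 x 42 x 6. Origin: centre of its underside.
- tin: bystander, loose, to be left where it is: round red flux tin, 72 across, 26 high. Origin: centre of its underside.
- tub: bystander, loose, to be left where it is: square white tub with a yellow lid, 64 x 64 x 40. Origin: centre of its underside.
- solvent: bystander, loose, to be left where it is: white bottle with a red cap, 64 across, 150 high. Origin: centre of its underside.
- driver: bystander, loose, to be left where it is: screwdriver with a yellow handle, 160 long, lying. Origin: on its axis, at bench level (it lies along x).
- tweezers: bystander, loose, to be left where it is: steel tweezers lying flat, 120 long. Origin: centre of its underside.

How it is judged (in metres and radians):
On the way:
1. the latch knob is pulled out to its stop while the lid is not yet raised (value of joint latch above 0.0122 m and contact force between the fingers and latch above 1 N and value of joint lid below 0.6 rad), for 0.2 s.
At the end, for the whole second after the job is handed in: The lid stands at 60 degrees (54 to 66), still (under 0.1 rad/s), held by the fingers (over 1 N), the knob is home (within 3 mm), and no bystander has moved more than 30 mm (value of joint lid between 0.942 and 1.152 rad and velocity of joint lid between -0.1 and 0.1 rad/s and contact force between the fingers and lid above 1 N and value of joint latch below 0.003 m and distance of each of phone, battery, tin, tub, solvent, driver, tweezers from where it was at the start of the episode below 0.03 m); the arm keeps its last pose, push and grip.
It fails at once if a bystander is pushed away (over 30 mm) (distance of any of phone, battery, tin, tub, solvent, driver, tweezers from where it was at the start of the episode above 0.03 m).
It fails at once if a bystander props the lid (contact force between lid and phone above 0.5 N or contact force between lid and battery above 0.5 N or contact force between lid and tin above 0.5 N or contact force between lid and tub above 0.5 N or contact force between lid and solvent above 0.5 N or contact force between lid and driver above 0.5 N or contact force between lid and tweezers above 0.5 N).
It also fails if it takes over 50 s, if anything falls off the work surface, if the arm or the gripper's body presses on something with over 40 N, if the wrist force passes 120 N, or if a joint passes its speed limit or range.

## Working session

There is one attempt and no reset: what is moved stays moved. The work goes in short steps, Python scripts to look and compute and a tool call to move; the robot and the scene stay as the last step left them, time stands still between calls to the robot, and variables do not carry over. Pictures are saved under pics/ and viewed, at most 10 in all, crops included, and the job is handed in when it is done.

Besides the shell and the picture viewer there is one more tool, called after "Request:" by a JSON object that holds its "fn" and its "kwargs", one argument or row to a line. arm_command: Moves the arm, as the interface text tells. Its arguments: {"type":"object","properties":{"gripper":{"type":"array"},"dp":{"type":"array"},"twist":{"type":"array"}},"required":["gripper","dp","twist"]}

```bash
mkdir -p pics; ls
python3 - <<'E'
from plant import *
import cv2
for n in("scene","top"):
    cv2.imwrite(f"pics/{n}0.png",capture(n)[:,:,::-1]); c=get_calibration(n); print(n,c)
print(get_calibration("wrist")); print(get_obs())
E
```

```text
pics
scene {'mtx': array([[529.06374359,   0.        , 275.32884212],
       [  0.        , 529.06374359, 206.95096972],
       [  0.        ,   0.        ,   1.        ]]), 'position': array([1315.56455798,   57.68530921, 1047.56287647]), 'attitude': array([-2.4880348 ,  0.01430923,  1.53762597])}
top {'mtx': array([[445.03230879,   0.        , 282.3510374 ],
       [  0.        , 445.03230879, 205.53754642],
       [  0.        ,   0.        ,   1.        ]]), 'position': array([465.05127968,  47.86640119, 941.11573664]), 'attitude': array([-2.98484606, -0.00725787, -1.54620022])}
{'mtx': array([[325.1922621 ,   0.        , 279.94959098],
       [  0.        , 325.1922621 , 213.69048146],
       [  0.        ,   0.        ,   1.        ]]), 'mount': array([[-2.30167688e-04, -9.69354319e-01, -2.45666748e-01,
         6.45561858e+01],
       [ 9.99999739e-01, -5.47134122e-05, -7.21021249e-04,
        -9.00679131e-01],
       [ 6.85483795e-04, -2.45666850e-01,  9.69354078e-01,
        -1.58778123e+02],
       [ 0.00000000e+00,  0.00000000e+00,  0.00000000e+00,
         1.00000000e+00]])}
{'time': 0.1, 'joint_positions': array([-1.28805191e+00,  3.42619913e-01,  1.52493226e+00, -1.65608960e-05,
        1.27541895e+00, -1.46029050e-01]), 'dq': array([-0.00101918, -0.00190855, -0.00215719,  0.00021627, -0.00054822,
        0.00066975]), 'tau': array([ 2.22969211e-03, -4.32001770e+01, -2.44693744e+01,  7.19706248e-02,
        5.25792805e-02, -4.53397524e-05]), 'tool_pos': array([ 218.16760572, -477.11002804,  226.12790996]), 'tcp_rot': array([-3.14022656e+00, -1.84912642e-04,  4.28778172e-01]), 'contact_force': array([-0.91105654,  0.89556215,  0.72436174]), 'moment': array([-0.00981658, -0.04419302, -0.01327397]), 'finger_force': 0.0, 'grip_width': 91.91498948800805}
```

View pics/top0.png

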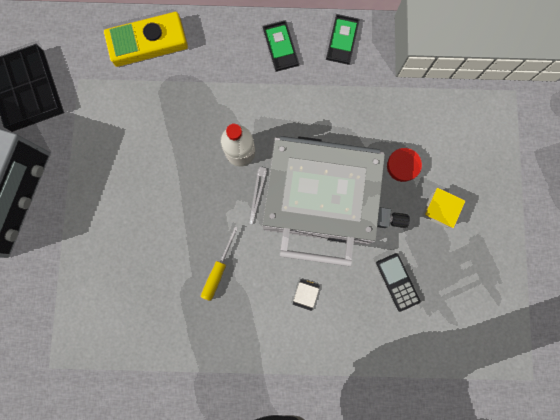

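View pics/scene0.png

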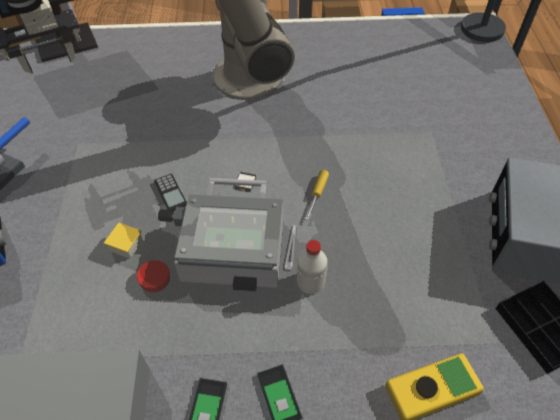

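```bash
cat > h.py <<'E'
import numpy as np, cv2
from plant import *
from scipy.spatial.transform import Rotation as Ro
def ray(n,uv):
    c=get_calibration(n); R=Ro.from_euler('xyz',c['attitude']).as_matrix()
    return np.array(c['position']),R@np.linalg.inv(c['mtx'])@[uv[0],uv[1],1]
def on(n,uv,z):
    p,d=ray(n,uv); return p+d*(z-p[2])/d[2]
def proj(n,P):
    c=get_calibration(n); R=Ro.from_euler('xyz',c['attitude']).as_matrix()
    q=c['mtx']@R.T@(np.array(P)-c['position']); return q[:2]/q[2]
E
python3 - <<'E'
from h import *
im=cv2.imread("pics/top0.png")[125:315,235:475]
cv2.imwrite("pics/crop0.png",cv2.resize(im,(0,0),fx=3.3,fy=3.1,interpolation=cv2.INTER_CUBIC))
E
```

```text
(no output)
```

View pics/crop0.png

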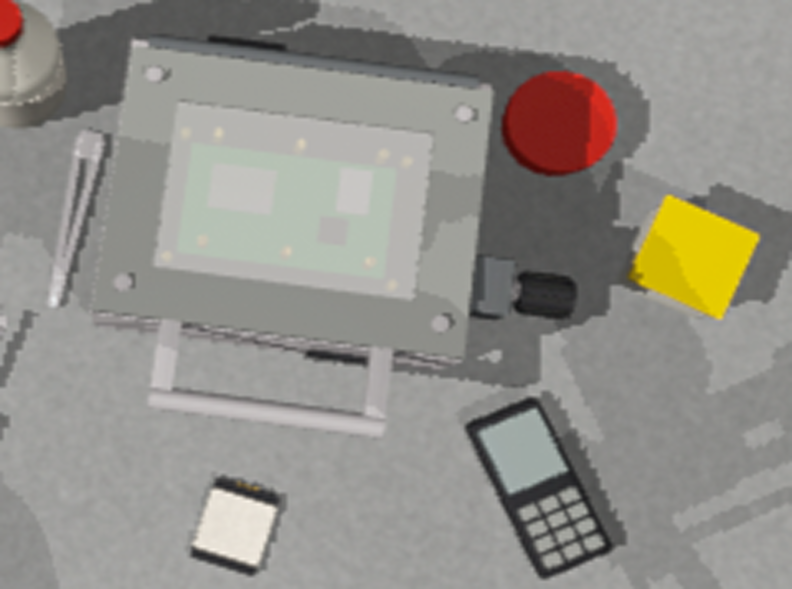

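The crop shows the handle bar running (150,399)–(384,428), the knob centred near (547,294) and the lid corners. The yellow tub is just beyond the knob and the phone is in front of it.

Run:
```python
from h import *
f=lambda x,y,z:on("top",(235+x/3.3,125+y/3.1),z).round(1)
L,R=f(150,399,85.5),f(384,428,85.5)
h=(L+R)/2; ax=L-R; yaw=np.arctan2(ax[1],ax[0])-np.pi/2
print("handle",L,R,h,np.linalg.norm(ax),"yaw",np.degrees(yaw))
C=[f(x,y,92) for x,y in((135,43),(493,88),(465,357),(95,312))]
print(C,np.linalg.norm(C[0]-C[1]),np.linalg.norm(C[1]-C[2]))
for a,b in((0,1),(3,2)): d=C[a]-C[b]; print(np.degrees(np.arctan2(d[1],d[0]))-90)
d=C[0]-C[3];print(np.degrees(np.arctan2(d[1],d[0])));d=C[1]-C[2];print(np.degrees(np.arctan2(d[1],d[0])))
S=[f(x,y,95) for x,y in((155,74),(465,113),(442,323),(123,282))]; 
for a,b in((0,1),(3,2),(0,3),(1,2)): d=S[a]-S[b]; print("screw",np.degrees(np.arctan2(d[1],d[0])))
k=f(547,294,71); print("knob",k)
for t in (yaw,np.radians(-8)):
    c,s=np.cos(t),np.sin(t); M=np.array([[c,-s],[s,c]])
    o=h[:2]-M@[-137,0]; kk=M@[-40,-157]+o; print("origin",o,"knob pred",kk, "lidcentre", np.mean(C,0)[:2]-o)
    print("scene knob",proj("scene",[*kk,71]),"handle",proj("scene",[*h]))
# obstacles
hsv=cv2.cvtColor(cv2.imread("pics/top0.png"),cv2.COLOR_BGR2HSV)
print("tub",[f(x,y,40) for x,y in((668,196),(760,237),(720,318),(632,275))])
print("phone",[f(x,y,14) for x,y in((535,398),(466,425),(545,577),(612,547))])
print("tin",f(560,123,26))
print("batt",f(237,525,6))
```

```text
handle [507.   46.3  85.5] [492.6 -89.5  85.5] [499.8 -21.6  85.5] 136.5613415282671 yaw -6.052927588993158
[array([732.5,  61. ,  92. ]), array([ 708.6, -153.6,   92. ]), array([ 537. , -135.4,   92. ]), array([559.4,  79.6,  92. ])] 215.92676999390324 172.56245246286923
-6.354843149342685
-5.9479615160039
-6.133033788328372
-6.05419189411483
screw 83.6598082540901
screw 83.62928306810598
screw -6.542815995287314
screw -6.151843379285566
knob [ 580.1 -189.4   71. ]
origin [636.03621291 -36.04625527] knob pred [ 579.70401879 -187.95308167] lidcentre [-1.66121291 -1.05374473]
scene knob [164.40000171 215.02342341] handle [236.45183819 181.9911926 ]
origin [635.46672542 -40.66671483] knob pred [ 574.00582582 -190.57187759] lidcentre [-1.09172542  3.56671483]
scene knob [163.49900411 213.08666138] handle [236.45183819 181.9911926 ]
tub [array([ 652.1, -274.9,   40. ]), array([ 625.8, -331.6,   40. ]), array([ 571. , -304.6,   40. ]), array([ 598.2, -250.9,   40. ])]
phone [array([ 517.2, -196.1,   14. ]), array([ 498.2, -152.5,   14. ]), array([ 400.2, -200.5,   14. ]), array([ 420.5, -242.4,   14. ])]
tin [ 704. -212.   26.]
batt [428.8 -10.3   6. ]
```

Request:
{"fn": "arm_command", "kwargs": {
  "gripper": [70, 70, 70, 70, 70],
  "dp": [
    [1, 0, 0],
    [1, 0, 0],
    [1, 0, 0],
    [1, 0, 0],
    [1, 0, 0]
  ],
  "twist": [-1, -1, -1, -1, -1]
}}

```text
time: 0.72
tool_pos: [321.0, -406.4, 226.3]
tcp_rot: [-3.141, -0.0, 0.868]
contact_force: [0.1, -0.4, 0.7]
grip_width: 70.0
finger_force: 0.0
```

Request:
{"fn": "arm_command", "kwargs": {
  "gripper": [70, 70, 70, 70, 70],
  "dp": [
    [0, 1, 0],
    [0, 1, 0],
    [0, 1, 0],
    [0, 1, 0],
    [0, 1, 0]
  ],
  "twist": [-1, -1, -1, -1, -1]
}}

```text
time: 1.35
tool_pos: [427.9, -470.1, 226.1]
tcp_rot: [-3.141, -0.001, 1.304]
contact_force: [0.6, -0.2, -0.3]
grip_width: 70.2
finger_force: 0.0
```

Request:
{"fn": "arm_command", "kwargs": {
  "gripper": [70, 70, 70, 70, 70],
  "dp": [
    [0, 1, 0],
    [0, 1, 0],
    [0, 1, 0],
    [0, 1, 0],
    [0, 0, 0]
  ],
  "twist": [-1, -0.8, 0, 0, 0]
}}

```text
time: 1.98
tool_pos: [526.8, -486.1, 225.2]
tcp_rot: [-3.141, -0.001, 1.46]
contact_force: [-0.2, -0.4, -0.4]
grip_width: 69.8
finger_force: 0.0
```

```bash
cat >> h.py <<'E'
YAW=np.radians(-6.2); HX=np.array([499.8,-21.6,85.5]); 
def F(*p):  # fixture point -> world
    o=HX-[0,0,85.5]-Ro.from_euler('z',YAW).apply([-137,0,0]); return o+Ro.from_euler('z',YAW).apply(p)
def to(P,yaw=np.radians(83.8)):
    o=get_obs(); R=Ro.from_euler('xyz',o['tcp_rot']).as_matrix()
    print("tcp",o['tool_pos'].round(1),"rpy",np.degrees(o['tcp_rot']).round(2),"F",o['contact_force'].round(1),"grip",round(o['grip_width'],1),round(o['finger_force'],1),"t",o['time'])
    print("units",(R.T@(np.array(P)-o['tool_pos'])/25).round(2),"twist",np.degrees(o['tcp_rot'][2]-yaw)/5)
E
python3 -c "
from h import *
K=F(-40,-160,0);print(K);to([580,-191.5,140])"
```

```text
[ 578.95274659 -191.14009174    0.        ]
tcp [ 526.8 -486.1  225.2] rpy [-1.7994e+02 -6.0000e-02  8.3660e+01] F [-0.2 -0.4 -0.4] grip 69.8 0.0 t 1.975
units [11.94  0.82  3.42] twist -0.0271080310309575
```

Request:
{"fn": "arm_command", "kwargs": {
  "gripper": [70, 70, 70, 70, 70],
  "dp": [
    [1, 0.8, 0],
    [1, 0, 0],
    [1, 0, 0],
    [1, 0, 0],
    [1, 0, 0]
  ],
  "twist": [0, 0, 0, 0, 0]
}}

```text
time: 2.6
tool_pos: [558.5, -364.1, 226.6]
tcp_rot: [-3.141, -0.0, 1.458]
contact_force: [0.4, -0.9, 0.3]
grip_width: 69.8
finger_force: 0.0
```

Request:
{"fn": "arm_command", "kwargs": {
  "gripper": [70, 70, 70, 70, 70],
  "dp": [
    [1, 0, 0.7],
    [1, 0, 0.7],
    [1, 0, 0.7],
    [1, 0, 0.7],
    [1, 0, 0.6]
  ],
  "twist": [0, 0, 0, 0, 0]
}}

```text
time: 3.22
tool_pos: [572.3, -240.0, 141.0]
tcp_rot: [-3.141, -0.0, 1.458]
contact_force: [1.0, 0.4, 0.1]
grip_width: 70.1
finger_force: 0.0
```

Request:
{"fn": "arm_command", "kwargs": {
  "gripper": [70, 70, 70, 70, 70],
  "dp": [
    [1, 0, 0],
    [0.9, 0, 0],
    [0, 0, 0],
    [0, 0, 0],
    [0, 0, 0]
  ],
  "twist": [0, 0, 0, 0, 0]
}}

```text
time: 3.85
tool_pos: [578.9, -194.3, 141.8]
tcp_rot: [3.141, 0.0, 1.458]
contact_force: [-0.3, 0.1, 0.3]
grip_width: 70.2
finger_force: 0.0
```

```bash
cat >> h.py <<'E'
def wproj(P):
    o=get_obs(); R=Ro.from_euler('xyz',o['tcp_rot']).as_matrix(); c=get_calibration("wrist"); m=c['mount']
    q=m[:3,:3].T@(R.T@(np.array(P)-o['tool_pos'])-m[:3,3]); r=np.hypot(*q[:2]); th=np.arctan2(r,q[2])
    return np.array([c['mtx'][0,2],c['mtx'][1,2]])+c['mtx'][0,0]*th*q[:2]/r
E
python3 -c "
from h import *
to([580,-191.5,52])
im=capture('wrist')[:,:,::-1].copy()
for p in [F(-40,-157,71),F(-40,-173,71),F(-40,-141,71),F(-137,50,85.5),F(-137,-50,85.5)]:
  u=wproj(p);print(u.round(1));cv2.circle(im,tuple(int(v) for v in u.round()),2,(0,0,255),-1)
cv2.imwrite('pics/w1.png',im)"
```

```text
tcp [ 578.9 -194.3  141.8] rpy [1.7998e+02 3.0000e-02 8.3510e+01] F [-0.3  0.1  0.3] grip 70.2 0.0 t 3.85
units [0.12 0.03 3.59] twist -0.05812981410017315
[281.7 216. ]
[281.8 236.9]
[281.6 194.5]
[149.6 -48.6]
[141.1  72.5]
```

View pics/w1.png

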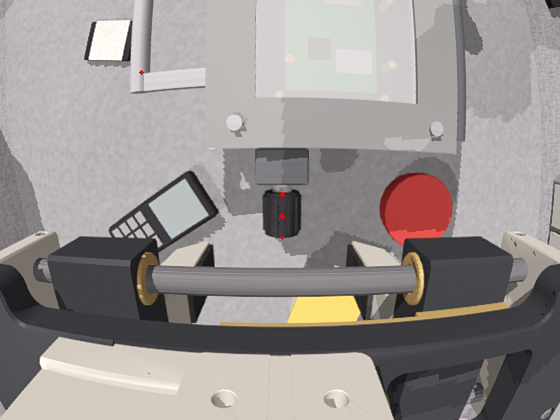

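The wrist view confirms the estimate: the predicted points (281,195–237) lie on the knob's axis.

Request:
{"fn": "arm_command", "kwargs": {
  "gripper": [70, 70, 70, 70, 70],
  "dp": [
    [0.1, 0, 0.9],
    [0, 0, 0.9],
    [0, 0, 0.9],
    [0, 0, 0.9],
    [0, 0, 0]
  ],
  "twist": [0, 0, 0, 0, 0]
}}

```text
time: 4.53
tool_pos: [578.0, -190.9, 50.0]
tcp_rot: [-3.138, -0.001, 1.458]
contact_force: [-0.2, -0.6, -0.1]
grip_width: 70.4
finger_force: 0.0
```

Request:
{"fn": "arm_command", "kwargs": {
  "gripper": [20, 20, 20, 20, 20],
  "dp": [
    [0, 0, 0],
    [0, 0, 0],
    [0, 0, 0],
    [0, 0, 0],
    [0, 0, 0]
  ],
  "twist": [0, 0, 0, 0, 0]
}}

```text
time: 5.15
tool_pos: [580.4, -191.0, 52.1]
tcp_rot: [3.139, 0.0, 1.458]
contact_force: [0.0, -0.3, -6.4]
grip_width: 25.5
finger_force: 30.1
```

Request:
{"fn": "arm_command", "kwargs": {
  "gripper": [20, 20, 20, 20, 20],
  "dp": [
    [0, 0, 0],
    [-0.1, 0, 0],
    [-0.1, 0, 0],
    [-0.1, 0, 0],
    [-0.1, 0, 0]
  ],
  "twist": [0, 0, 0, 0, 0]
}}

```text
time: 5.78
tool_pos: [579.4, -199.4, 52.0]
tcp_rot: [3.139, -0.002, 1.459]
contact_force: [6.5, 5.4, -0.6]
grip_width: 25.1
finger_force: 30.0
```

Gripped, 8 mm out, about 5 N. Pull on.

Request:
{"fn": "arm_command", "kwargs": {
  "gripper": [20, 20, 20, 20, 20],
  "dp": [
    [-0.1, 0, 0],
    [-0.1, 0, 0],
    [-0.1, 0, 0],
    [0, 0, 0],
    [0, 0, 0]
  ],
  "twist": [0, 0, 0, 0, 0]
}}

```text
time: 6.4
tool_pos: [578.8, -205.0, 52.0]
tcp_rot: [3.14, -0.004, 1.459]
contact_force: [7.4, 11.7, 0.8]
grip_width: 25.2
finger_force: 30.0
```

```bash
python3 -c "
from h import *
to([580,-191.5,52])
cv2.imwrite('pics/w2.png',capture('wrist')[:,:,::-1])"
```

```text
tcp [ 578.8 -205.    52. ] rpy [179.89  -0.24  83.59] F [ 7.4 11.7  0.8] grip 25.2 30.0 t 6.4
units [ 0.54 -0.01  0.  ] twist -0.042877530532641976
```

View pics/w2.png

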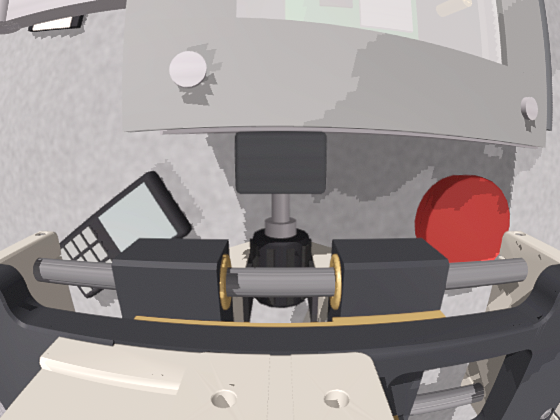

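The lid is now ajar: its front-left edge stands closer to the camera. The knob (280,265) is clear of its block, and 11.7 N after 14 mm of travel means it is at the stop. I'll hold briefly with a touch more pull, then release.

Request:
{"fn": "arm_command", "kwargs": {
  "gripper": [20, 20, 20, 20, 20],
  "dp": [
    [-0.1, 0, 0],
    [0, 0, 0],
    [0, 0, 0],
    [0, 0, 0],
    [0, 0, 0]
  ],
  "twist": [0, 0, 0, 0, 0]
}}

```text
time: 7.08
tool_pos: [578.7, -205.1, 52.0]
tcp_rot: [3.14, -0.007, 1.459]
contact_force: [10.7, 21.4, 3.4]
grip_width: 25.0
finger_force: 30.0
```

Request:
{"fn": "arm_command", "kwargs": {
  "gripper": [20, 20, 20, 20, 70],
  "dp": [
    [0.1, 0, 0],
    [0.2, 0, 0],
    [0.2, 0, 0],
    [0.1, 0, 0],
    [0, 0, 0]
  ],
  "twist": [0, 0, 0, 0, 0]
}}

```text
time: 7.7
tool_pos: [578.6, -195.2, 51.7]
tcp_rot: [-3.141, -0.0, 1.459]
contact_force: [0.1, -0.3, 0.1]
grip_width: 31.2
finger_force: 0.0
```

Request:
{"fn": "arm_command", "kwargs": {
  "gripper": [70, 70, 70, 70, 70],
  "dp": [
    [0, 0, 0],
    [0, 0, 0],
    [0, 0, 0],
    [0, 0, 0],
    [0, 0, -0.5]
  ],
  "twist": [0, 0, 0, 0, 0]
}}

```text
time: 8.32
tool_pos: [578.0, -195.6, 63.8]
tcp_rot: [-3.139, -0.001, 1.458]
contact_force: [1.0, -0.4, -0.1]
grip_width: 70.0
finger_force: 0.0
```

Request:
{"fn": "arm_command", "kwargs": {
  "gripper": [70, 70, 70, 70, 70],
  "dp": [
    [0, 0, -1],
    [0, 0, -1],
    [0, 0, -1],
    [0, 0, -1],
    [0, 0, -1]
  ],
  "twist": [0, 0, 0, 0, 0]
}}

```text
time: 8.95
tool_pos: [578.7, -195.8, 191.1]
tcp_rot: [3.141, 0.0, 1.459]
contact_force: [0.4, -0.1, -0.0]
grip_width: 70.0
finger_force: 0.0
```

```bash
python3 -c "
from h import *
for a in(.15,.2,.26):
  print(a,F(85-222*np.cos(a),0,85.5+222*np.sin(a)), proj('top',F(85-222*np.cos(a),0,85.5+222*np.sin(a))))
P=F(85-222*np.cos(.2),0,85.5+222*np.sin(.2)); to([P[0],P[1],190])
cv2.imwrite('pics/t2.png',cv2.resize(np.hstack([capture('top')[120:320,230:430],capture('scene')[130:330,120:320]])[:,:,::-1],(0,0),fx=2,fy=2))"
```

```text
0.15 [502.2782401  -21.86922303 118.67526541] [317.5122492  256.32717832]
0.2 [504.19933645 -22.07792088 129.60459144] [318.15362735 255.0051018 ]
0.26 [507.21778271 -22.40582908 142.57188252] [318.98630055 252.97716976]
tcp [ 578.7 -195.8  191.1] rpy [1.7994e+02 2.0000e-02 8.3570e+01] F [ 0.4 -0.1 -0. ] grip 70.0 0.0 t 8.95
units [ 6.57 -3.74  0.04] twist -0.045959631756642846
```

View pics/t2.png

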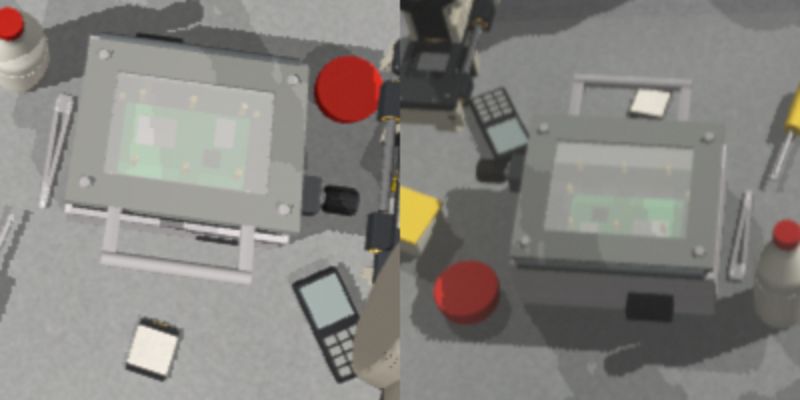

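```bash
python3 -c "
from h import *
for a in(.15,.18,.2,.22,.24,.26):
  P=F(85-222*np.cos(a),0,85.5+222*np.sin(a)); print(a,P.round(1), proj('top',P).round(1),proj('scene',P).round(1))"
```

```text
0.15 [502.3 -21.9 118.7] [317.5 256.3] [235.3 173.6]
0.18 [503.4 -22.  125.2] [317.9 255.6] [235.  172.1]
0.2 [504.2 -22.1 129.6] [318.2 255. ] [234.8 171.1]
0.22 [505.1 -22.2 133.9] [318.4 254.4] [234.6 170.2]
0.24 [506.1 -22.3 138.3] [318.7 253.7] [234.4 169.3]
0.26 [507.2 -22.4 142.6] [319. 253.] [234.2 168.4]
```

Request:
{"fn": "arm_command", "kwargs": {
  "gripper": [38, 38, 38, 38, 38],
  "dp": [
    [0.3, -1, 0],
    [1, -1, 0],
    [1, -1, 0],
    [1, -0.7, 0],
    [1, 0, 0]
  ],
  "twist": [0, 0, 0, 0, 0]
}}

```text
time: 9.68
tool_pos: [497.4, -77.6, 189.0]
tcp_rot: [-3.14, -0.0, 1.458]
contact_force: [0.3, -0.4, 0.3]
grip_width: 37.9
finger_force: 0.0
```

Request:
{"fn": "arm_command", "kwargs": {
  "gripper": [38, 38, 38, 38, 38],
  "dp": [
    [1, 0, 0],
    [1, 0, 0],
    [0.3, 0, 0],
    [0, 0, 0],
    [0, 0, 0]
  ],
  "twist": [0, 0, 0, 0, 0]
}}

```text
time: 10.3
tool_pos: [505.2, -22.2, 189.1]
tcp_rot: [-3.141, 0.0, 1.458]
contact_force: [0.6, -0.3, -0.0]
grip_width: 38.0
finger_force: 0.0
```

```bash
python3 -c "
from h import *
a=.22;P=F(85-222*np.cos(a),0,85.5+222*np.sin(a)); to([P[0],P[1],P[2]-19])
im=capture('wrist')[:,:,::-1].copy()
for a,c in((.15,(255,0,0)),(.22,(0,0,255)),(.26,(0,255,0))):
  for y in(-40,0,50):
    u=wproj(F(85-222*np.cos(a),y,85.5+222*np.sin(a)));cv2.circle(im,tuple(int(v) for v in u.round()),2,c,-1)
cv2.imwrite('pics/w3.png',im)"
```

```text
tcp [505.2 -22.2 189.1] rpy [-1.7999e+02  2.0000e-02  8.3530e+01] F [ 0.6 -0.3 -0. ] grip 38.0 0.0 t 10.3
units [ 0.   -0.    2.97] twist -0.05403888253590535
```

View pics/w3.png

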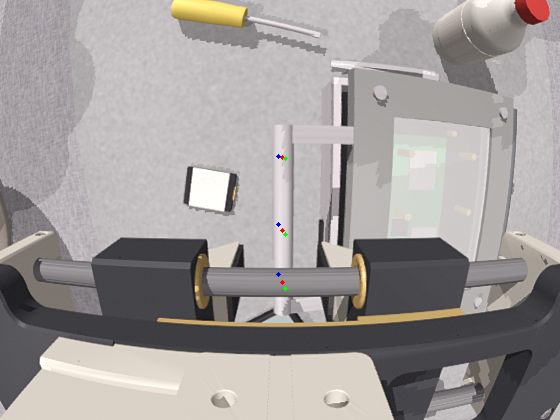

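The bar (column ~283) lies midway between the fingers and agrees with the 0.22 rad estimate, with the lid edge at column ~330 to its right. I'll descend and close.

Request:
{"fn": "arm_command", "kwargs": {
  "gripper": [38, 38, 38, 38, 38],
  "dp": [
    [0, 0, 0.8],
    [0, 0, 0.8],
    [0, 0, 0.8],
    [0, 0, 0.6],
    [0, 0, 0]
  ],
  "twist": [0, 0, 0, 0, 0]
}}

```text
time: 10.98
tool_pos: [504.7, -21.8, 113.3]
tcp_rot: [-3.139, -0.0, 1.458]
contact_force: [0.1, -0.3, -0.4]
grip_width: 38.3
finger_force: 0.0
```

Request:
{"fn": "arm_command", "kwargs": {
  "gripper": [5, 5, 5, 5, 5],
  "dp": [
    [0, 0, 0],
    [0, 0, 0],
    [0, 0, 0],
    [0, 0, 0],
    [0, 0, 0]
  ],
  "twist": [0, 0, 0, 0, 0]
}}

```text
time: 11.6
tool_pos: [507.4, -21.8, 115.1]
tcp_rot: [3.136, 0.0, 1.458]
contact_force: [4.7, -0.7, -1.5]
grip_width: 13.1
finger_force: 30.0
```

```bash
python3 -c "
from h import *
to([0,0,0]); p=get_obs()['tool_pos']
a0=np.arcsin((p[2]+19-85.5)/222); print('a0',a0)
A=np.linspace(a0,1.047,13); 
q=np.c_[222*(np.cos(A[0])-np.cos(A)),222*(np.sin(A)-np.sin(A[0]))]
print((np.diff(q,axis=0)/25).round(2).tolist(),q[-1],F(85-111,0,0))"
```

```text
tcp [507.4 -21.8 115.1] rpy [1.797e+02 1.000e-02 8.357e+01] F [ 4.7 -0.7 -1.5] grip 13.1 30.0 t 11.6
units [ -1.41 -20.29   4.5 ] twist -0.046919864086424276
a0 0.22086142030146702
[[0.15, 0.59], [0.19, 0.58], [0.23, 0.56], [0.27, 0.55], [0.31, 0.53], [0.34, 0.5], [0.38, 0.48], [0.41, 0.45], [0.44, 0.42], [0.47, 0.39], [0.49, 0.36], [0.52, 0.32]] [105.56944161 143.60212333] [610.150757   -33.58792848   0.        ]
```

Request:
{"fn": "arm_command", "kwargs": {
  "gripper": [5, 5, 5, 5, 5],
  "dp": [
    [0, 0.15, -0.59],
    [0, 0.19, -0.58],
    [0, 0.23, -0.56],
    [0, 0.27, -0.55],
    [0, 0, 0]
  ],
  "twist": [0, 0, 0, 0, 0]
}}

```text
time: 12.22
tool_pos: [529.6, -24.3, 172.4]
tcp_rot: [3.134, 0.0, 1.458]
contact_force: [11.5, -0.7, -8.5]
grip_width: 13.1
finger_force: 30.0
```

Request:
{"fn": "arm_command", "kwargs": {
  "gripper": [5, 5, 5, 5, 5],
  "dp": [
    [0, 0.31, -0.53],
    [0, 0.34, -0.5],
    [0, 0.38, -0.48],
    [0, 0.41, -0.45],
    [0, 0, 0]
  ],
  "twist": [0, 0, 0, 0, 0]
}}

```text
time: 12.85
tool_pos: [563.2, -28.1, 219.9]
tcp_rot: [3.14, 0.0, 1.458]
contact_force: [4.7, -1.0, -9.0]
grip_width: 13.0
finger_force: 30.0
```

Request:
{"fn": "arm_command", "kwargs": {
  "gripper": [5, 5, 5, 5, 5],
  "dp": [
    [0, 0.44, -0.42],
    [0, 0.47, -0.39],
    [0, 0.49, -0.36],
    [0, 0.52, -0.32],
    [0, 0, 0]
  ],
  "twist": [0, 0, 0, 0, 0]
}}

```text
time: 13.48
tool_pos: [608.7, -33.2, 258.1]
tcp_rot: [-3.139, 0.0, 1.459]
contact_force: [-7.6, -0.4, 4.1]
grip_width: 12.7
finger_force: 30.0
```

```bash
python3 -c "
from h import *
P=F(85-111,0,85.5+192.3); to(P-[0,0,19])
print(proj('top',P),proj('scene',P),proj('top',F(-26,50,277.8)),proj('scene',F(-26,50,277.8)))
p=get_obs()['tool_pos'];o=F(85,0,85.5);print('angle',np.arctan2(p[2]+19-o[2],(o-p)@[np.cos(YAW),np.sin(YAW),0]))
cv2.imwrite('pics/t3.png',cv2.resize(np.hstack([capture('top')[100:300,200:400],capture('scene')[100:300,120:320]])[:,:,::-1],(0,0),fx=2,fy=2))"
```

```text
tcp [608.7 -33.2 258.1] rpy [-1.7986e+02  3.0000e-02  8.3570e+01] F [-7.6 -0.4  4.1] grip 12.7 30.0 t 13.475
units [-0.01  0.06 -0.03] twist -0.04535694050070117
[334.97321653 180.82328947] [222.5896956  161.96719099] [302.42863904 176.52357452] [247.89568947 163.14150578]
angle 1.040058995081172
```

View pics/t3.png

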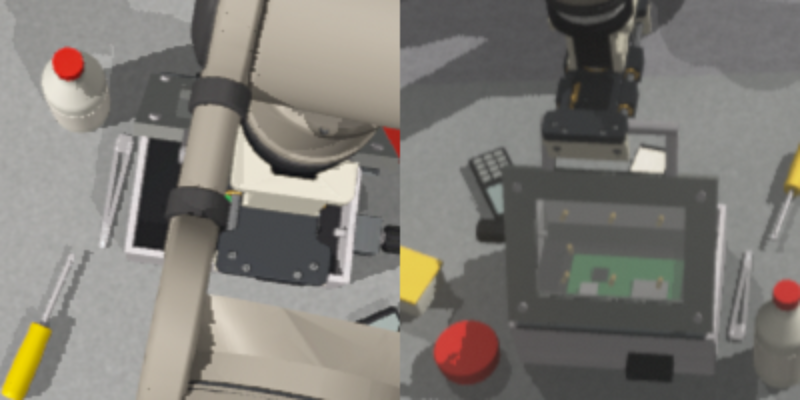

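The lid stands at about 60° in the grip. The bar in the scene view is at (~660,131), the knob is by its block, and the bystanders haven't moved. I'll let it settle and hand it in.

Request:
{"fn": "arm_command", "kwargs": {
  "gripper": [5, 5, 5, 5, 5],
  "dp": [
    [0, 0, 0],
    [0, 0, 0],
    [0, 0, 0],
    [0, 0, 0],
    [0, 0, 0]
  ],
  "twist": [0, 0, 0, 0, 0]
}}

```text
time: 14.2
tool_pos: [607.9, -33.2, 257.7]
tcp_rot: [-3.138, 0.0, 1.459]
contact_force: [-6.3, -0.4, 3.6]
grip_width: 12.8
finger_force: 30.0
```

```bash
python3 -c "
from h import *
to([0,0,0]); print(close_job())"
```

```text
tcp [607.9 -33.2 257.7] rpy [-1.7982e+02  3.0000e-02  8.3570e+01] F [-6.3 -0.4  3.6] grip 12.8 30.0 t 14.2
units [ -1.4  -24.28  10.38] twist -0.045618457857581854
the job is handed in; nothing more can be done
None
```

I pulled the knob to its stop and let it slide home, then raised the lid to about 59–60° and handed the job in at 14.2 s with the bar still gripped and no bystander seen to move; no verdict was returned.

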